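Seat a plaster block in the indexing vice and divide it round to its next facet

TASK

The square plaster block on the rotary table rode up off its parallels when the vice was tightened: tap it straight down with the face of the wooden mallet until it sits on both parallels, then stand the mallet back on the bench, on one face of its head. Next bring the handle of the handwheel up to the top and from there turn it exactly two more full turns clockwise, as seen from the front, stopping with the handle at the top again, so that the block comes round for its next facet. Finally swing the clamp lever outward as far as it goes to lock the table, and leave the things standing around it alone.

Things in the scene. Friction and masses are not known exactly. Their poses are not given: they have to be found in the camera images.
- rotary_table: Indexing fixture fixed to the bench: grey cast rotary table on a plywood riser 215 x 225 mm; its steel disc, 160 mm across, top 103 mm above the bench, carries a small vice. Origin: on the bench under the disc's axis. z up; -x is its front, where the handwheel is; the clamp lever is on its +y side. Jaw tops: 151 mm above the bench, within 80 mm of the axis.
- block_top (a point): Centre of the top face of the plaster block, 60 x 60 x 56 mm, nipped between the vice's jaws on the disc's axis; it stands at least 36 mm above the jaws. Seated, its top is 187 mm above the bench; it starts 5 to 9 mm higher. A downward push or tap of 6 to 10 N slides it down, it stays where it is left, and the parallels stop it.
- block (a joint): Height of the plaster block above its seat (m): 0 = its underside rests on both parallels (two steel strips 12 mm high under it, on the vice's bed). It starts at 0.005 to 0.009 and cannot turn or leave the jaws' line.
- mallet_head (a point): Centre of the mallet's head (0.42 kg in all), a barrel 66 mm across, 110 mm long, standing upright on one flat face: centre 55 mm, free face 110 mm above the bench. The handle, 26 mm thick, leaves half-way up along this point's +y and ends 240 mm away; point x runs along the barrel, down. Grip the barrel from above across its 66 mm, square to the handle, 20 to 30 mm under the upper face.
- wheel_axis (a point): Point on the axis of the handwheel in the plane of the middle of its handle: fixed to the rotary table, 66 mm above the bench, with the rotary table's axes. The handwheel (80 mm across) turns about this point's x axis, its front face 31 mm behind this point (to +x).
- handle_grip (a point): Middle of the handwheel's handle: a black sleeve 17 mm thick, 47 mm long, sticking out of the wheel's front parallel to its axis and 31 mm from it. It spins freely on its pin, so it can be pinched from above (fingers closing sideways) and carried round, the gripper's attitude unchanged, in steps of 0.4 rad or less. Lowest place: 35 mm above the bench. 2 to 3 N turn the wheel; it stays where left.
- wheel (a joint): Angle of the handwheel (rad), growing clockwise seen from the front (handle from the top to the right, the rotary table's -y). 0 = handle straight up, dial zero under the pointer. It starts 0.2 to 1.0 short of 0 (handle left of the top). 16 turns of the wheel make one of the disc, so two turns are 45 degrees. Two turns past 0 reads 12.57.
- work_table (a joint): Angle of the steel disc with the vice and the block (rad), growing clockwise seen from above as the handwheel is turned clockwise: always the handwheel's angle / 16, so it starts near 0 and reads 0.785 (45 degrees) after the two turns. It moves only through the handwheel.
- clamp (a joint): Angle of the clamp lever (rad) about its upright pivot, growing clockwise as seen from above: near 0 (0 to 0.3 at the start) it points to the front and the table is free; it swings outward to the rotary table's left side and stops at 1.5, where the table is locked. Some 2 N at the ball move it; it stays where it is left.
- clamp_ball (a point): Centre of the black ball, 23 mm thick, on the end of the clamp lever, 98 mm above the bench, 60 mm from the lever's pivot.
- clamp_pivot (a point): Point on the upright axis of the clamp lever, at the height of the ball; fixed to the rotary table, with its axes.
- tub: Closed tub 75 mm across and 72 mm tall, standing beside the rotary table; leave it alone. Origin: centre of its underside.
- tape: Roll of masking tape, 100 mm across, 24 mm high, lying flat; leave it alone. Origin: centre of its underside.
- tile: L-shaped test tile 44 x 46 mm and 62 mm tall; leave it alone. Origin: centre of its underside.
- rib: Wooden rib 55 x 105 x 6 mm lying flat; leave it alone. Origin: centre of its underside.

How it is judged:
By the outcome, as a careful person would: the job done as asked, in the order asked, and still so for the second after the job is handed in, with the robot touching nothing.
It also fails if it takes over 72 s, if anything falls off the work surface, if the arm or the gripper's body presses on something with over 40 N, if the wrist force passes 120 N, or if a joint passes its speed limit or range.

ROBOT

A 6-joint arm with a two-finger parallel gripper is mounted at the origin on a cart in front of the work surface, level with it; the furniture and walls round the work are solid. World frame = base frame: x ahead of the robot, y to its left, z up, the work surface at z = 0. Lengths are in mm, angles in rad, forces in N, time in s.
With the tool pointing down it reaches from about 275 to 1000 mm from the base axis. Payload 8.4 kg.
Tool frame: the origin (TCP) lies on the centre line of the jaws, within the pads' length; the fingertips stand r.tip_reach ahead of it and the grasp point (between the pads) lies 3 mm ahead of it (r.tip_reach is the distance from the TCP to the fingertips, in mm); z points along the fingers, y is the direction in which the jaws open and shut (so a half turn about z gives the same grasp; the last joint's range is limited). The gripper opens to 85 mm and grips with 20 to 120 N. Pads are 22 mm wide; open, the fingers measure 114 mm over their backs; the gripper's body (76 mm by 85 mm) begins 54 mm behind the grasp point. The pads swing forward as they close: fully open they stand 13 mm farther back than shut.
Start: joints at [1.269, 0.353, 1.633, -0, 1.155, -0.002], TCP at [184.579, 597.125, 253.281] pointing down, gripper open.
Joint ranges: [-2.63, 2.63], [-0.92, 2.1], [0.06, 2.66], [-1.3, 4.44], [0, 2.69], [-3.02, 3.02]. Speed limits (rad/s): [2.22, 2.22, 2.79, 3.14, 3.14, 3.14].

INTERFACE

Orientations are given as [roll, pitch, yaw] about the fixed x, y, z axes, in that order (R = Rz(yaw) Ry(pitch) Rx(roll)).
In Python, from rig import sense, optics, r, nets gives the robot as it stands. The module is installed in compiled form; this text tells all that it offers.
- The arm moves only by the tool carry_out, never from a script. Its argument "increments" is a list that holds one entry, the list of rows, each a list of 6 numbers: the shift along the tool's x, y, z normalised to -1 to 1, where 1 is 40 cm, then the turn, a rotation vector about the tool's x, y, z normalised to -1 to 1, where 1 is 60 degrees. A call has 1 to 5 rows; each row is the pose to reach, as a shift and turn from the pose commanded when the call began, along the tool's axes at that moment; what a row does not reach only later rows make up. A row lasts 1/12 s, in which the tool goes at most 41.7 mm and 7.16 degrees, less where a joint would pass 70% of its speed; a pose out of reach is approached as far as the arm can. A call with a number of a shift or a turn outside -1 to 1 is refused whole. A call with a gripper value outside its range is refused whole. "hand" is the closure, from 0 (fully open) to 1 (shut), set as the call begins (left out, the last holds). The fingers move at their own pace and stop on an object; "squeeze" is the grip in N (left out, the last holds). Time passes only in rows, so rows that repeat a pose let the fingers close. It gives the time, the measured TCP pose, the force and the opening at its end, in the units of the state.
- sense(): the state, without advancing time (a new reading comes with each control period).
- optics.grab_frame(name): name is "side" or "top" or "wrist"; returns a dict with "img" (400x640x3 uint8, red, green, blue), "range_z" (400x640 float32, mm along the optical axis (not along the pixel's ray), 0 where there is no reading), "fov_y" (degrees; the focal length in pixels is half the picture's height over the tangent of half this angle, whatever the lens; pixels are square), "cx", "cy" (the principal point, pixels), "R" (3x3) and "t" (3): a world point X has camera coordinates R X + t. Camera axes: x right, y down, z forward; pixel columns grow to the right and rows downward; lengths in mm; the calibration is good to about 2 mm. The wrist camera is an equidistant fisheye: a pixel r from the principal point sees the ray r / f radians off the axis. A picture is of the moment at which its call begins.
- r.sign_off(): hands the job in, once; it reports no verdict.
Trained networks look in the newest picture that a camera, given by its name, has taken for a name from the list of things; names that differ only in an ending like _2 or _b are one class to them, and where a whole thing is asked for, a point or a joint stands for the part that bears it (a point fixed in the world has none). Each returns a list of dicts, best first, with "confidence" (0 to 1); they miss things now and then, are a little off and sometimes report something else, mostly with a low value. They report only what shows in the picture. A call takes as long as a camera call.
- nets.trace(target, camera): "mask" (400x640 bool, what is visible of it).
- nets.tip_of(target, camera): "point" ([x, y, z] in mm, in world coordinates, good to about 4 mm: a listed point, or the origin of a listed thing).
The state is a dict: "clock": time; "qpos": joint angles; "qvel": joint speeds; "joint_efforts": joint torques, N m; "eef_pos": TCP position; "tcp_rot": TCP orientation; "contact_force": force on the tool from outside, world axes, zero at the start; "wrist_torque": the same for the moment, N m; "opening": opening from 0.0 (shut) to 1.0 (fully open).
Only numpy, scipy, OpenCV 4.12 (cv2) and the standard library are available. Lean on these libraries where they do the work, as an engineer would, in place of code of your own. Each camera call takes 0.05 s, during which the arm holds its last target.

## Working session

There is one attempt and no reset: what is moved stays moved. The work goes in short steps, Python scripts to look and compute and a tool call to move; the robot and the scene stay as the last step left them, time stands still between calls to the robot, and variables do not carry over. Pictures are saved under pics/ and viewed, and the job is handed in when it is done.

Besides the shell and the picture viewer there is one more tool, called after ">>>" by a JSON object that holds its "op" and its "data". carry_out: Moves the arm, as the interface text tells. Its arguments: {"type":"object","properties":{"increments":{"type":"array","items":{"type":"array","items":{"type":"array","items":{"type":"number","minimum":-1,"maximum":1}}}},"hand":{"type":"number"},"squeeze":{"type":"number"}},"required":["increments"]}

```bash
mkdir -p pics; ls; python3 - <<'E'
from rig import sense, optics, r, nets
import cv2, numpy as np
print(sense()); print(r.tip_reach)
for c in ["side","top","wrist"]:
    f=optics.grab_frame(c); cv2.imwrite(f"pics/a_{c}.png",f["img"][:,:,::-1])
    print(c,f["fov_y"],f["cx"],f["cy"],f["R"].round(3).tolist(),f["t"].round(1).tolist())
    for n in ["rotary_table","block_top","mallet_head","wheel_axis","handle_grip","clamp_ball","clamp_pivot","tub","tape","tile","rib"]:
        try:
            print(c,n,[(d["confidence"].__round__(2),np.round(d["point"],1).tolist()) for d in nets.tip_of(n,c)[:2]])
        except Exception as e: print(n,e)
E
```

```text
pics
{'clock': 0.0, 'qpos': array([ 1.26860000e+00,  3.53658550e-01,  1.63414708e+00, -2.76489997e-05,
        1.15522760e+00, -2.37899167e-03]), 'qvel': array([-6.72879498e-04,  8.42370868e-04,  6.42678708e-04,  2.96133604e-05,
        1.20816386e-03, -1.24609166e-04]), 'joint_efforts': array([-2.04978896e-03, -6.05238390e+01, -3.42066658e+01, -1.93101587e-04,
        9.30500304e-03,  7.08375055e-06]), 'eef_pos': array([184.44865655, 596.67911213, 252.54963862]), 'tcp_rot': array([-3.14015202e+00,  2.18524095e-05,  2.84178652e+00]), 'contact_force': array([ 0.34914855, -0.37805833, -0.15855482]), 'wrist_torque': array([-0.06341333,  0.0819553 , -0.00756977]), 'opening': 0.9976671356949882}
22.0
side 49.07703794678454 328.1191491768692 198.91502982626207 [[0.997, -0.074, 0.022], [-0.028, -0.611, -0.791], [0.072, 0.788, -0.612]] [-509.3, 108.8, 1310.5]
side rotary_table [(0.73, [624.0, 33.5, 0.1])]
side block_top [(0.9, [624.2, 33.3, 195.0]), (0.15, [569.0, -274.9, 2.1])]
side mallet_head [(0.65, [509.4, 281.7, 57.8])]
side wheel_axis [(0.97, [460.9, 4.1, 65.5]), (0.63, [561.7, 148.7,
[... 886 characters left out ...]
(0.56, [561.2, 151.1, 97.0])]
top clamp_pivot [(0.59, [614.8, 135.4, 97.3])]
top tub [(0.76, [561.3, -274.9, 1.3])]
top tape [(0.84, [362.0, 301.2, -3.2])]
top tile [(0.79, [385.9, -217.6, 6.7])]
top rib [(0.95, [378.6, -32.1, 2.2]), (0.42, [465.1, 21.8, 94.3])]
wrist 65.70646984690485 319.7380236128417 197.00778766417784 [[0.295, 0.955, -0.001], [0.915, -0.282, 0.289], [0.276, -0.086, -0.957]] [-624.7, -37.9, 379.6]
wrist rotary_table []
wrist block_top []
wrist mallet_head []
wrist wheel_axis []
wrist handle_grip []
wrist clamp_ball [(0.29, [376.6, -39.4, 2.2])]
wrist clamp_pivot []
wrist tub []
wrist tape []
wrist tile [(0.76, [381.3, -219.3, 4.1])]
wrist rib [(0.9, [374.3, -39.8, -0.7])]
```

View pics/a_side.png

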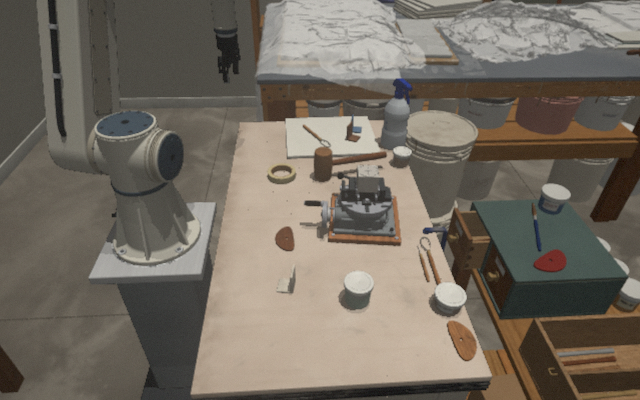

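View pics/a_top.png

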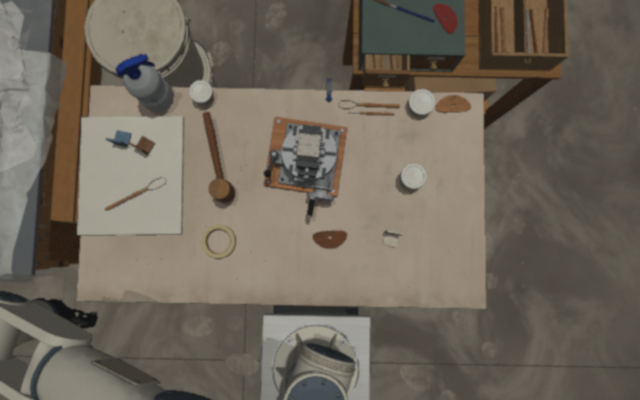

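View pics/a_wrist.png

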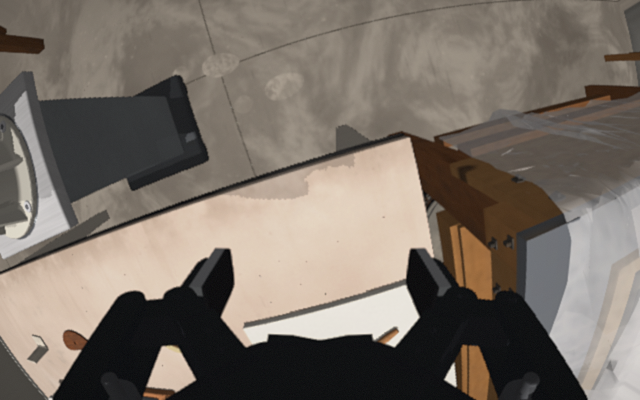

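The side view shows the mallet with its head at about (322,163) and handle to (387,155), the rotary table at (365,205) and the handwheel handle at (313,203). In the top view the mallet head is at (220,190) with the handle running to (207,115). The fixture is at (307,155), its handwheel handle at (310,207) and the clamp ball at (266,180). Next I'll measure the directions precisely.

```bash
cat > h.py <<'E'
from rig import sense, optics, r, nets
import cv2, numpy as np
from scipy.spatial.transform import Rotation as Ro
def cloud(f,m=None):
    z=f["range_z"]; H,W=z.shape; fo=H/2/np.tan(np.radians(f["fov_y"])/2)
    m=(z>0) if m is None else (m&(z>0))
    v,u=np.nonzero(m); d=z[v,u]
    c=np.c_[(u-f["cx"])/fo*d,(v-f["cy"])/fo*d,d]
    return (c-f["t"])@f["R"],u,v
def cloudw(f,m=None):
    z=f["range_z"]; H,W=z.shape; fo=H/2/np.tan(np.radians(f["fov_y"])/2)
    m=(z>0) if m is None else (m&(z>0))
    v,u=np.nonzero(m); d=z[v,u]
    dx,dy=u-f["cx"],v-f["cy"]; rr=np.hypot(dx,dy)+1e-9; t=np.tan(rr/fo)
    c=np.c_[dx/rr*t*d,dy/rr*t*d,d]
    return (c-f["t"])@f["R"],u,v
def proj(f,X,wrist=False):
    c=np.asarray(X)@f["R"].T+f["t"]; fo=200/np.tan(np.radians(f["fov_y"])/2)
    if wrist:
        rr=np.hypot(c[:,0],c[:,1]);th=np.arctan2(rr,c[:,2]);s=fo*th/rr
        return np.c_[c[:,0]*s+f["cx"],c[:,1]*s+f["cy"]]
    return np.c_[c[:,0]/c[:,2]*fo+f["cx"],c[:,1]/c[:,2]*fo+f["cy"]]
def rel(target_pos,Rt,s=None,cmd=None):
    "increments from commanded pose to target"
    s=s or sense(); p0,R0=(s["eef_pos"],Ro.from_euler("xyz",s["tcp_rot"])) if cmd is None else cmd
    d=R0.inv().apply(np.asarray(target_pos)-p0)/400
    w=(R0.inv()*Rt).as_rotvec()/np.radians(60)
    return np.r_[d,w]
E
python3 - <<'E'
from h import *
for c in ["top","side"]:
    f=optics.grab_frame(c)
    for n in ["mallet_head","rotary_table","block_top"]:
        L=nets.trace(n,c)
        if not L: print(n,"none");continue
        m=L[0]["mask"]; P,u,v=cloud(f,m)
        print(c,n,round(L[0]["confidence"],2),m.sum(),P.min(0).round(),P.max(0).round())
        if n=="mallet_head":
            q=P[(P[:,2]>30)]; hd=q[q[:,2]>95]; print(" head top",np.median(hd,0).round(1),len(hd), (hd.max(0)+hd.min(0))/2)
            hh=q[(q[:,2]<85)&(np.hypot(*(q[:,:2]-np.median(hd,0)[:2]).T)>55)]
            mu=hh.mean(0); d=np.linalg.svd(hh-mu)[2][0]; d*=np.sign(d[0]); print(" handle",len(hh),mu.round(1),d.round(3),"yaw",np.degrees(np.arctan2(d[1],d[0])).round(1), hh[np.argmax(hh@d)].round())
        if n=="rotary_table":
            # plywood: brown low 
            q=P[(P[:,2]<40)&(P[:,2]>5)]
            bb=cv2.minAreaRect(P[P[:,2]>5][:,:2].astype(np.float32)); print(bb)
            bb=cv2.minAreaRect(q[:,:2].astype(np.float32)); print("low",bb, np.median(q[:,2]))
            t=P[(P[:,2]>180)]; print("blk",t.mean(0).round(1),np.median(t[:,2]),cv2.minAreaRect(t[:,:2].astype(np.float32)),len(t))
        if n=="block_top":
            t=P[(P[:,2]>180)]; print("blk",t.mean(0).round(1),np.median(t[:,2]),cv2.minAreaRect(t[:,:2].astype(np.float32)),len(t))
E
```

```text
top mallet_head 0.9 1087 [476. 253.  -7.] [762. 366. 120.]
 head top [506.8 283.7 110.7] 378 [506.85138367 285.01083677 107.45237701]
 handle 492 [652.4 320.1  64.8] [0.971 0.238 0.008] yaw 13.7 [740. 353.  57.]
top rotary_table 0.66 5324 [439. -76.  -3.] [741. 167. 203.]
((587.2704467773438, 51.30419921875), (222.74034118652344, 288.2060546875), 82.68473052978516)
low ((613.6231689453125, 48.03660583496094), (223.00657653808594, 234.69091796875), 82.54859161376953) 20.532841236741113
blk [618.7  33.2 195.6] 195.9415744560836 ((620.1334838867188, 33.37125778198242), (60.19970703125, 61.38389205932617), 85.36767578125) 515
top block_top 0.62 288 [439. -37.  -1.] [513.  35. 112.]
blk [nan nan nan] nan ((0.0, 0.0), (0.0, 0.0), 0.0) 0
side mallet_head 0.62 964 [481. 245.  -3.] [756. 468. 115.]
 head top [512.3 270.1 109.6] 184 [513.43330274 278.66892093 105.17656985]
 handle 321 [655.3 311.8  61.2] [0.972 0.234 0.005] yaw 13.5 [746. 341.  63.]
side rotary_table 0.91 4800 [438. -82.  -3.] [747. 341. 200.]
((588.6971435546875, 43.525360107421875), (225.4831085205078, 293.0371398925781), 82.39810943603516)
low ((627.3772583007812, 38.42864227294922), (225.53411865234375, 214.82493591308594), 82.44795989990234) 20.157908387542513
blk [622.3  21.7 193.8] 195.6389674345644 ((622.32470703125, 28.42508316040039), (66.45484924316406, 60.347328186035156), 89.71592712402344) 331
side block_top 0.78 598 [591.  -6.  -2.] [722. 356. 200.]
blk [622.8  22.  193.8] 195.6389674345644 ((623.6985473632812, 27.676746368408203), (68.46467590332031, 59.61701583862305), 85.4653091430664) 335<stdin>:20: RuntimeWarning: Mean of empty slice.
  ret = um.true_divide(
  return _methods._mean(a, axis=axis, dtype=dtype,
  ret = ret.dtype.type(ret / rcount)
```

```bash
cat > go.py <<'E'
import sys
from h import *
x,y,z,yaw=map(float,sys.argv[1:5]); tilt=float(sys.argv[5]) if len(sys.argv)>5 else 0
# tilt: deg, rotation about tool y
Rt=Ro.from_euler("xyz",[np.pi,0,np.radians(yaw)])*Ro.from_rotvec([0,np.radians(tilt),0])
s=sense(); print(round(s["clock"],2),s["eef_pos"].round(1),np.degrees(s["tcp_rot"]).round(1),s["contact_force"].round(1),round(s["opening"],3))
print(rel([x,y,z],Rt,s).round(4).tolist())
E
python3 go.py 508.5 283.5 180 193.5
python3 -c "
from h import *
f=optics.grab_frame('wrist');s=sense();C=-f['R'].T@f['t'];Rt=Ro.from_euler('xyz',s['tcp_rot'])
print(Rt.inv().apply(C-s['eef_pos']),Rt.inv().apply(f['R'][2]))"
```

```text
2.2 [184.6 597.1 253.3] [180.   -0.  162.8] [ 0.4 -0.8 -0.6] 1.0
[-1.0053, -0.51, 0.1832, 0.0, -0.0, -0.5113]
[ 7.37040062e+01 -1.19114611e-01 -1.20734623e+02] [-2.89117221e-01 -3.57221598e-04  9.57293636e-01]
```

>>> {"op": "carry_out", "data": {"increments": [[[-1, -0.51, 0.18, 0, 0, -0.511], [-1, -0.51, 0.18, 0, 0, -0.511], [-1, -0.51, 0.18, 0, 0, -0.511], [-1, -0.51, 0.18, 0, 0, -0.511], [-1, -0.51, 0.18, 0, 0, -0.511]]], "hand": 0}}

```text
clock: 2.67
eef_pos: [328.9, 456.8, 221.2]
tcp_rot: [3.141, 0.0, -2.899]
contact_force: [1.6, 1.0, 0.5]
opening: 1.002
```

```bash
python3 go.py 508.5 283.5 180 193.5
```

```text
2.67 [328.9 456.8 221.2] [ 180.     0.  -166.1] [1.6 1.  0.5] 1.002
[-0.3317, -0.5285, 0.1029, 0.0004, 0.0004, 0.0068]
```

>>> {"op": "carry_out", "data": {"increments": [[[-0.32, -0.51, 0.1, 0, 0, 0], [-0.32, -0.51, 0.1, 0, 0, 0], [-0.32, -0.51, 0.1, 0, 0, 0], [-0.32, -0.51, 0.1, 0, 0, 0], [-0.32, -0.51, 0.1, 0, 0, 0]]]}}

```text
clock: 3.08
eef_pos: [476.1, 312.5, 187.0]
tcp_rot: [3.141, 0.001, -2.906]
contact_force: [0.5, 1.0, 0.1]
opening: 0.998
```

```bash
python3 go.py 508.5 283.5 180 193.5
```

```text
3.08 [476.1 312.5 187. ] [ 180.     0.  -166.5] [0.5 1.  0.1] 0.998
[-0.0619, -0.0894, 0.0176, 0.0002, 0.0005, -0.0002]
```

>>> {"op": "carry_out", "data": {"increments": [[[-0.055, -0.08, 0.015, 0, 0, 0], [-0.055, -0.08, 0.015, 0, 0, 0], [-0.055, -0.08, 0.015, 0, 0, 0]]]}}

```text
clock: 3.33
eef_pos: [504.9, 286.4, 180.7]
tcp_rot: [-3.141, -0.001, -2.91]
contact_force: [0.1, 0.7, -0.1]
opening: 1.001
```

```bash
python3 - <<'E'
from h import *
f=optics.grab_frame("wrist"); cv2.imwrite("pics/b_wrist.png",f["img"][:,:,::-1])
print([(d["confidence"].__round__(2),np.round(d["point"],1).tolist()) for d in nets.tip_of("mallet_head","wrist")[:2]])
P,u,v=cloudw(f)
k=(P[:,2]>100)&(P[:,2]<120)&(np.hypot(P[:,0]-508,P[:,1]-284)<60); q=P[k]
print(len(q),np.median(q,0).round(1),(q.min(0)+q.max(0))/2,q.max(0)-q.min(0),cv2.minEnclosingCircle(q[:,:2].astype(np.float32)))
k=(P[:,2]>45)&(P[:,2]<80)&(P[:,0]>545)&(P[:,0]<800)&(P[:,1]>270)&(P[:,1]<380);q=P[k];mu=q.mean(0);d=np.linalg.svd(q-mu,full_matrices=False)[2][0];print(len(q),mu,np.degrees(np.arctan(d[1]/d[0])))
E
python3 go.py 508.5 283.5 180 193.5
```

```text
[]
5917 [507.6 282.3 110. ] [510.77372292 282.90071172 106.26595643] [60.45770335 59.61667268 12.51127555] ((510.77862548828125, 282.94744873046875), 30.594940185546875)
1663 [604.27026126 305.94066949  63.89749028] 13.821985433524578
3.43 [503.4 288.2 181.1] [ 180.    -0.  -166.6] [ 0.5 -0.3 -0.5] 1.0
[-0.0097, -0.0145, 0.0027, 0.0002, -0.0004, -0.0008]
```

View pics/b_wrist.png

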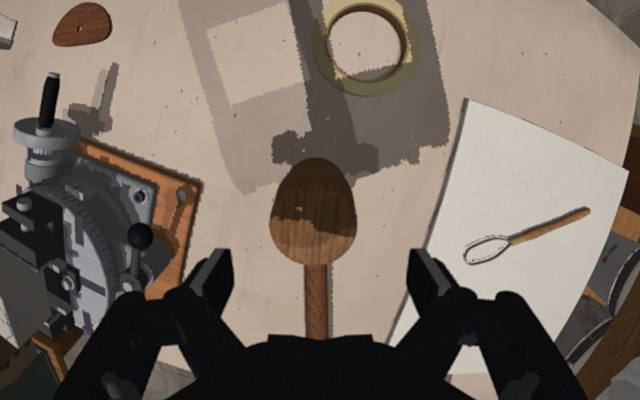

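The wrist view shows the mallet head at (313,212) centred between the open fingers, with the handle running down the picture between them. I'll descend.

```bash
python3 go.py 509.5 283 88 193.5
```

```text
3.43 [503.4 288.2 181.1] [ 180.    -0.  -166.6] [ 0.5 -0.3 -0.5] 1.0
[-0.012, -0.0164, 0.2327, 0.0002, -0.0004, -0.0008]
```

>>> {"op": "carry_out", "data": {"increments": [[[-0.012, -0.0165, 0.05, 0, 0, 0], [-0.012, -0.0165, 0.1, 0, 0, 0], [-0.012, -0.0165, 0.17, 0, 0, 0], [-0.012, -0.0165, 0.233, 0, 0, 0], [-0.012, -0.0165, 0.233, 0, 0, 0]]]}}

```text
clock: 3.85
eef_pos: [506.3, 282.7, 84.1]
tcp_rot: [-3.14, -0.006, -2.904]
contact_force: [-0.5, -0.2, -0.4]
opening: 1.0
```

>>> {"op": "carry_out", "data": {"increments": [[[0, 0, 0, 0, 0, 0], [0, 0, 0, 0, 0, 0], [0, 0, 0, 0, 0, 0], [0, 0, 0, 0, 0, 0], [0, 0, 0, 0, 0, 0]]], "hand": 1, "squeeze": 80}}

```text
clock: 4.27
eef_pos: [510.4, 283.6, 89.5]
tcp_rot: [3.141, 0.002, -2.906]
contact_force: [-1.7, 0.8, 5.9]
opening: 0.761
```

```bash
python3 go.py 509.5 283 88 193.5
```

```text
4.27 [510.4 283.6  89.5] [ 1.799e+02  1.000e-01 -1.665e+02] [-1.7  0.8  5.9] 0.761
[0.0026, -0.0008, 0.0037, 0.001, 0.002, -0.0003]
```

>>> {"op": "carry_out", "data": {"increments": [[[0, 0, -0.03, 0, 0, 0], [0, 0, -0.12, 0, 0, 0], [0, 0, -0.22, 0, 0, 0], [0, 0, -0.32, 0, 0, 0], [0, 0, -0.42, 0, 0, 0]]]}}

```text
clock: 4.68
eef_pos: [509.2, 282.2, 258.3]
tcp_rot: [-3.141, -0.001, -2.906]
contact_force: [0.3, 0.8, -5.0]
opening: 0.754
```

>>> {"op": "carry_out", "data": {"increments": [[[0, 0, -0.12, 0, 0, 0], [0, 0, -0.16, 0, 0, 0], [0, 0, -0.16, 0, 0, 0]]]}}

```text
clock: 4.93
eef_pos: [511.9, 283.6, 326.9]
tcp_rot: [3.139, 0.01, -2.906]
contact_force: [1.2, 0.2, -4.6]
opening: 0.757
```

```bash
python3 go.py 622 31 310 193.5
```

```text
4.93 [511.9 283.6 326.9] [ 179.9    0.6 -166.5] [ 1.2  0.2 -4.6] 0.757
[-0.1202, -0.6785, 0.0418, 0.0023, 0.0092, -0.0004]
```

>>> {"op": "carry_out", "data": {"increments": [[[-0.02, -0.1, 0, 0, 0, 0], [-0.04, -0.2, 0, 0, 0, 0], [-0.06, -0.3, 0.01, 0, 0, 0], [-0.07, -0.4, 0.02, 0, 0, 0], [-0.09, -0.5, 0.03, 0, 0, 0]]]}}

```text
clock: 5.35
eef_pos: [590.4, 94.6, 306.2]
tcp_rot: [3.142, -0.003, -2.906]
contact_force: [1.2, 1.0, -5.1]
opening: 0.755
```

>>> {"op": "carry_out", "data": {"increments": [[[-0.02, -0.09, 0, 0, 0, 0], [-0.03, -0.16, 0, 0, 0, 0], [-0.03, -0.18, 0, 0, 0, 0], [-0.03, -0.18, 0, 0, 0, 0], [-0.03, -0.18, 0, 0, 0, 0]]]}}

```text
clock: 5.77
eef_pos: [619.0, 29.2, 306.5]
tcp_rot: [3.141, -0.003, -2.908]
contact_force: [0.5, 0.1, -4.1]
opening: 0.754
```

```bash
python3 - <<'E'
from h import *
f=optics.grab_frame("side"); cv2.imwrite("pics/c_side.png",cv2.resize(f["img"][110:270,230:470,::-1],None,fx=3,fy=3))
E
python3 go.py 622 31 310 193.5
```

```text
5.82 [619.   30.  306.8] [ 1.799e+02 -1.000e-01 -1.665e+02] [-0.3  0.1 -4.8] 0.758
[-0.0079, 0.0008, -0.0079, 0.0008, -0.0019, -0.0005]
```

View pics/c_side.png

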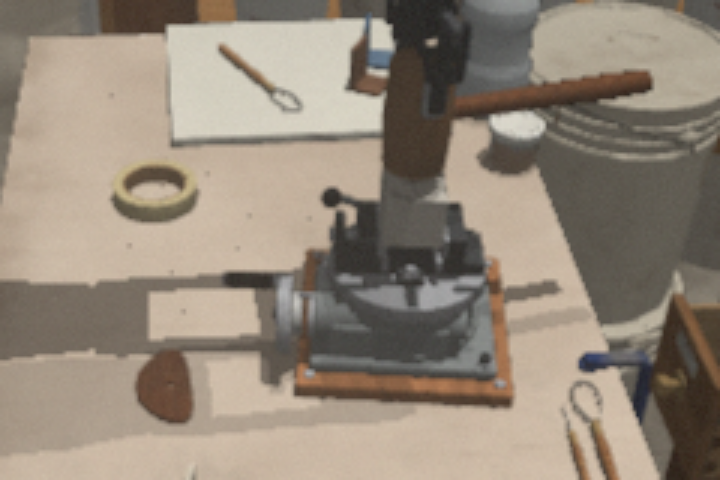

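The crop shows the mallet held level with its barrel at (415,120), directly over the block at (412,215). I'll lower it gently.

>>> {"op": "carry_out", "data": {"increments": [[[-0.007, 0, 0.015, 0, 0, 0], [-0.007, 0, 0.03, 0, 0, 0], [-0.007, 0, 0.045, 0, 0, 0], [-0.007, 0, 0.05, 0, 0, 0], [-0.007, 0, 0.05, 0, 0, 0]]]}}

```text
clock: 6.23
eef_pos: [622.1, 30.6, 286.7]
tcp_rot: [3.141, -0.002, -2.906]
contact_force: [0.2, 0.4, -4.9]
opening: 0.757
```

>>> {"op": "carry_out", "data": {"increments": [[[0, 0, 0.0025, 0, 0, 0], [0, 0, 0.005, 0, 0, 0], [0, 0, 0.0075, 0, 0, 0], [0, 0, 0.01, 0, 0, 0], [0, 0, 0.01, 0, 0, 0]]]}}

```text
clock: 6.65
eef_pos: [622.9, 30.1, 284.4]
tcp_rot: [3.142, 0.001, -2.906]
contact_force: [-1.8, -0.0, -0.2]
opening: 0.757
```

>>> {"op": "carry_out", "data": {"increments": [[[0, 0, 0.0025, 0, 0, 0], [0, 0, 0.005, 0, 0, 0], [0, 0, 0.0075, 0, 0, 0], [0, 0, 0.01, 0, 0, 0], [0, 0, 0.01, 0, 0, 0]]]}}

```text
clock: 7.07
eef_pos: [622.8, 30.1, 279.8]
tcp_rot: [-3.142, 0.0, -2.906]
contact_force: [-0.7, -0.1, -0.5]
opening: 0.757
```

>>> {"op": "carry_out", "data": {"increments": [[[0, 0, 0.0025, 0, 0, 0], [0, 0, 0.005, 0, 0, 0], [0, 0, 0.0075, 0, 0, 0], [0, 0, 0.01, 0, 0, 0], [0, 0, 0.01, 0, 0, 0]]]}}

```text
clock: 7.48
eef_pos: [622.9, 30.1, 276.5]
tcp_rot: [-3.142, 0.001, -2.906]
contact_force: [-1.9, -0.7, 5.7]
opening: 0.761
```

>>> {"op": "carry_out", "data": {"increments": [[[0, 0, 0.0025, 0, 0, 0], [0, 0, 0.005, 0, 0, 0], [0, 0, 0.005, 0, 0, 0]]]}}

```text
clock: 7.73
eef_pos: [623.1, 30.2, 276.3]
tcp_rot: [-3.141, 0.002, -2.906]
contact_force: [-6.6, -0.0, 17.7]
opening: 0.753
```

>>> {"op": "carry_out", "data": {"increments": [[[0, 0, 0.002, 0, 0, 0], [0, 0, 0.003, 0, 0, 0], [0, 0, 0.003, 0, 0, 0]]]}}

```text
clock: 7.98
eef_pos: [623.3, 30.2, 276.3]
tcp_rot: [-3.141, 0.003, -2.906]
contact_force: [-8.3, -0.4, 26.4]
opening: 0.758
```

>>> {"op": "carry_out", "data": {"increments": [[[0, 0, -0.01, 0, 0, 0], [0, 0, -0.03, 0, 0, 0], [0, 0, -0.06, 0, 0, 0], [0, 0, -0.1, 0, 0, 0], [0, 0, -0.14, 0, 0, 0]]]}}

```text
clock: 8.4
eef_pos: [622.4, 30.1, 328.9]
tcp_rot: [3.141, -0.002, -2.906]
contact_force: [-0.1, 1.0, -4.4]
opening: 0.757
```

```bash
python3 go.py 510 283.5 310 193.5
```

```text
8.4 [622.4  30.1 328.9] [ 1.800e+02 -1.000e-01 -1.665e+02] [-0.1  1.  -4.4] 0.757
[0.1254, 0.6817, 0.0475, 0.0002, -0.0016, -0.0003]
```

>>> {"op": "carry_out", "data": {"increments": [[[0.02, 0.1, 0, 0, 0, 0], [0.04, 0.2, 0, 0, 0, 0], [0.06, 0.3, 0, 0, 0, 0], [0.08, 0.4, 0, 0, 0, 0], [0.1, 0.5, 0.01, 0, 0, 0]]]}}

```text
clock: 8.82
eef_pos: [536.5, 216.7, 325.6]
tcp_rot: [3.142, 0.001, -2.907]
contact_force: [0.0, 0.2, -4.9]
opening: 0.756
```

>>> {"op": "carry_out", "data": {"increments": [[[0.02, 0.1, 0.05, 0, 0, 0], [0.026, 0.16, 0.1, 0, 0, 0], [0.026, 0.18, 0.2, 0, 0, 0], [0.026, 0.18, 0.3, 0, 0, 0], [0.026, 0.18, 0.38, 0, 0, 0]]]}}

```text
clock: 9.23
eef_pos: [509.1, 283.6, 170.5]
tcp_rot: [-3.141, -0.001, -2.904]
contact_force: [0.8, -0.9, -5.3]
opening: 0.758
```

```bash
python3 go.py 510 283.5 92 193.5
```

```text
9.23 [509.1 283.6 170.5] [-1.800e+02 -1.000e-01 -1.664e+02] [ 0.8 -0.9 -5.3] 0.758
[-0.0023, -0.0006, 0.1962, -0.0004, -0.0012, 0.0016]
```

>>> {"op": "carry_out", "data": {"increments": [[[0, 0, 0.06, 0, 0, 0], [0, 0, 0.11, 0, 0, 0], [0, 0, 0.14, 0, 0, 0], [0, 0, 0.15, 0, 0, 0], [0, 0, 0.15, 0, 0, 0]]]}}

```text
clock: 9.65
eef_pos: [510.2, 282.7, 112.2]
tcp_rot: [-3.141, -0.001, -2.906]
contact_force: [0.3, 0.1, -3.6]
opening: 0.756
```

```bash
python3 go.py 510 283.5 89.5 193.5
```

```text
9.65 [510.2 282.7 112.2] [-1.800e+02 -1.000e-01 -1.665e+02] [ 0.3  0.1 -3.6] 0.756
[-0.0001, 0.0019, 0.0567, -0.0004, -0.0012, -0.0003]
```

>>> {"op": "carry_out", "data": {"increments": [[[0, 0, 0.02, 0, 0, 0], [0, 0, 0.035, 0, 0, 0], [0, 0, 0.045, 0, 0, 0], [0, 0, 0.05, 0, 0, 0], [0, 0, 0.05, 0, 0, 0]]]}}

```text
clock: 10.07
eef_pos: [510.1, 282.7, 92.5]
tcp_rot: [-3.141, -0.0, -2.906]
contact_force: [0.7, -0.2, -4.8]
opening: 0.756
```

>>> {"op": "carry_out", "data": {"increments": [[[0, 0, 0.003, 0, 0, 0], [0, 0, 0.006, 0, 0, 0], [0, 0, 0.008, 0, 0, 0], [0, 0, 0.008, 0, 0, 0]]]}}

```text
clock: 10.4
eef_pos: [510.4, 282.9, 89.6]
tcp_rot: [3.142, 0.0, -2.906]
contact_force: [-0.7, -0.5, -5.2]
opening: 0.755
```

>>> {"op": "carry_out", "data": {"increments": [[[0, 0, 0.002, 0, 0, 0], [0, 0, 0.004, 0, 0, 0], [0, 0, 0.004, 0, 0, 0]]]}}

```text
clock: 10.65
eef_pos: [510.6, 283.0, 89.5]
tcp_rot: [3.141, 0.001, -2.906]
contact_force: [-5.2, -3.2, 13.5]
opening: 0.758
```

>>> {"op": "carry_out", "data": {"increments": [[[0, 0, -0.003, 0, 0, 0], [0, 0, -0.003, 0, 0, 0]]]}}

```text
clock: 10.82
eef_pos: [510.5, 283.0, 89.5]
tcp_rot: [3.141, 0.001, -2.906]
contact_force: [-1.2, -1.3, 5.1]
opening: 0.753
```

>>> {"op": "carry_out", "data": {"increments": [[[0, 0, 0, 0, 0, 0], [0, 0, 0, 0, 0, 0], [0, 0, 0, 0, 0, 0], [0, 0, 0, 0, 0, 0]]], "hand": 0}}

```text
clock: 11.15
eef_pos: [510.5, 283.0, 89.2]
tcp_rot: [3.141, 0.0, -2.906]
contact_force: [-0.6, -0.2, -0.3]
opening: 1.0
```

>>> {"op": "carry_out", "data": {"increments": [[[0, 0, -0.04, 0, 0, 0], [0, 0, -0.12, 0, 0, 0], [0, 0, -0.2, 0, 0, 0], [0, 0, -0.25, 0, 0, 0], [0, 0, -0.25, 0, 0, 0]]]}}

```text
clock: 11.57
eef_pos: [512.7, 284.2, 193.8]
tcp_rot: [3.14, 0.007, -2.906]
contact_force: [0.7, 0.4, -0.1]
opening: 1.003
```

```bash
python3 go.py 430 60 195 172.5; python3 - <<'E'
from h import *
f=optics.grab_frame("top"); cv2.imwrite("pics/d_top.png",cv2.resize(f["img"][90:260,180:370,::-1],None,fx=3.5,fy=3.5))
f=optics.grab_frame("wrist"); cv2.imwrite("pics/d_wrist.png",f["img"][:,:,::-1])
E
```

```text
11.57 [512.7 284.2 193.8] [ 179.9    0.4 -166.5] [ 0.7  0.4 -0.1] 1.003
[0.3316, -0.4967, -0.0063, 0.0031, 0.0065, 0.3498]
```

View pics/d_top.png

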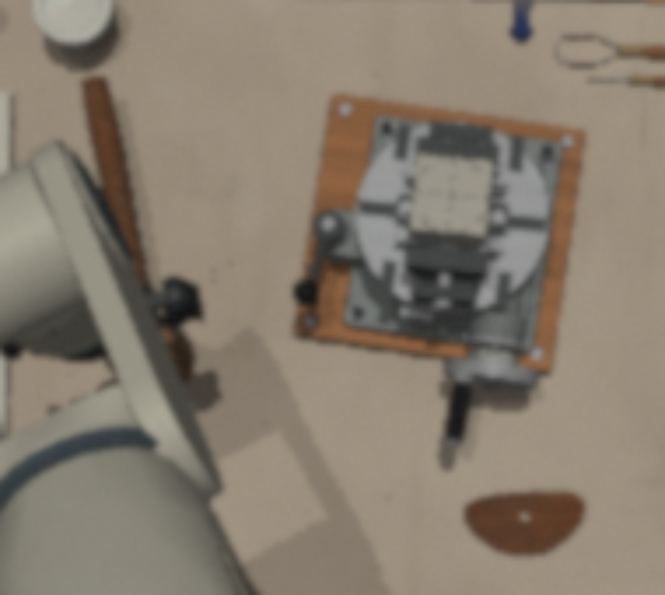

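View pics/d_wrist.png

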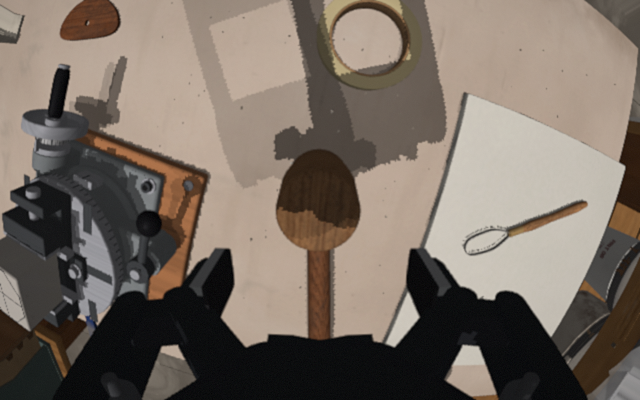

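The mallet stands upright again, at (317,200) in the wrist view. In the top crop the block sits level at (452,195), the wheel handle points forward at (455,410) and the clamp ball is at (305,292). I'll move to the wheel.

>>> {"op": "carry_out", "data": {"increments": [[[0.33, -0.497, 0, 0, 0.006, 0.35], [0.33, -0.497, 0, 0, 0.006, 0.35], [0.33, -0.497, 0, 0, 0.006, 0.35], [0.33, -0.497, 0, 0, 0.006, 0.35], [0.33, -0.497, 0, 0, 0.006, 0.35]]], "hand": 0.5}}

```text
clock: 12.08
eef_pos: [436.7, 85.6, 187.6]
tcp_rot: [-3.14, -0.009, 3.01]
contact_force: [0.5, -0.8, -0.5]
opening: 0.495
```

>>> {"op": "carry_out", "data": {"increments": [[[0.1, -0.1, 0, 0, 0, 0], [0.1, -0.1, 0, 0, 0, 0], [0.1, -0.1, 0, 0, 0, 0], [0.1, -0.1, 0, 0, 0, 0]]]}}

```text
clock: 12.42
eef_pos: [393.4, 52.6, 188.9]
tcp_rot: [-3.141, -0.007, 3.009]
contact_force: [0.4, 0.2, -0.3]
opening: 0.502
```

```bash
python3 go.py 440 20 195 172.5; python3 - <<'E'
from h import *
for c in ["wrist","top","side"]:
    f=optics.grab_frame(c); cv2.imwrite(f"pics/e_{c}.png",f["img"][:,:,::-1])
    np.save(f"e_{c}.npy",f,allow_pickle=True)
    for n in ["block_top","wheel_axis","handle_grip","clamp_ball","clamp_pivot"]:
        print(c,n,[(d["confidence"].__round__(2),np.round(d["point"],1).tolist()) for d in nets.tip_of(n,c)[:2]])
E
```

```text
12.42 [393.4  52.6 188.9] [-179.9   -0.4  172.4] [ 0.4  0.2 -0.3] 0.502
[-0.1262, -0.0653, -0.0161, -0.001, -0.0064, -0.0016]
wrist block_top []
wrist wheel_axis [(0.7, [460.6, -1.2, 66.3])]
wrist handle_grip [(0.78, [461.1, 22.3, 87.7])]
wrist clamp_ball [(0.48, [565.8, 147.0, 98.4])]
wrist clamp_pivot []
top block_top [(0.66, [628.0, 28.6, 185.9])]
top wheel_axis [(0.77, [460.5, 0.8, 70.6])]
top handle_grip []
top clamp_ball [(0.61, [558.3, 150.9, 99.6])]
top clamp_pivot [(0.68, [617.6, 133.7, 98.6]), (0.58, [628.2, 27.3, 187.2])]
side block_top [(0.52, [380.3, -218.1, 5.3])]
side wheel_axis [(0.6, [462.2, 7.1, 65.5])]
side handle_grip [(0.52, [461.1, 18.5, 93.3])]
side clamp_ball [(0.56, [563.9, 147.7, 100.1])]
side clamp_pivot [(0.81, [616.8, 134.5, 100.4])]
```

View pics/e_wrist.png

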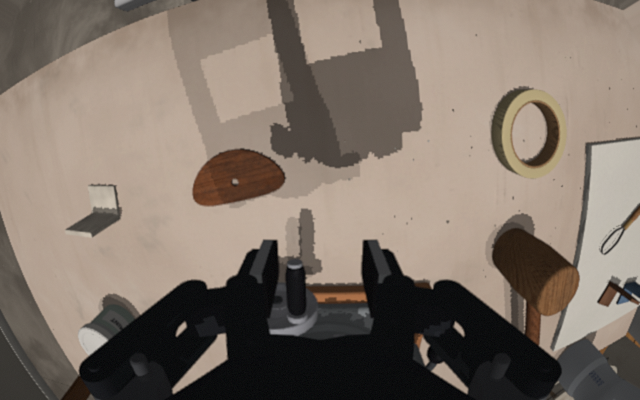

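The wrist view shows the wheel handle upright at (296,290), between the half-open fingers and a little left of centre. I'll measure the handle and wheel from the stored clouds.

```bash
python3 - <<'E'
from h import *
for c in ["wrist","top","side"]:
    f=np.load(f"e_{c}.npy",allow_pickle=True).item()
    P,u,v=(cloudw if c=="wrist" else cloud)(f)
    col=f["img"][v,u].astype(int)
    yaw=np.radians(-7.5); e=np.array([np.cos(yaw),np.sin(yaw)]); n=np.array([-np.sin(yaw),np.cos(yaw)])
    w=np.array([461,2.]); Q=np.c_[(P[:,:2]-w)@e,(P[:,:2]-w)@n,P[:,2]-66]
    k=(abs(Q[:,1])<55)&(abs(Q[:,2])<55)&(Q[:,0]>-40)&(Q[:,0]<70)
    kh=k&(Q[:,0]<22)&(np.hypot(Q[:,1],Q[:,2])>12)&(Q[:,2]>5)&(u<360)
    q=Q[kh]; print(c,"handle",len(q),q.min(0).round(1),q.max(0).round(1),np.median(q,0).round(1))
    if c=="wrist":
        # top ridge per x slice
        for a in range(-34,25,6):
            s=q[(q[:,0]>a)&(q[:,0]<a+6)]
            if len(s)>5: print(a,len(s),"y",s[:,1].min().round(1),s[:,1].max().round(1),"z",s[:,2].max().round(1), "y@top",s[np.argsort(-s[:,2])[:8],1].mean().round(1))
    kw=k&(Q[:,0]>24)&(Q[:,0]<36); q=Q[kw]; print(" wheel",len(q),q.min(0).round(1) if len(q) else "",q.max(0).round(1) if len(q) else "")
    t=P[(P[:,2]>175)&(P[:,2]<205)&(abs(P[:,0]-622)<50)&(abs(P[:,1]-31)<50)]
    if len(t): print(" blk z",np.median(t[:,2]),t.mean(0))
E
```

```text
wrist handle 1010 [-27.6  11.8  16.7] [21.9 28.9 32. ] [-6.6 21.2 28.9]
-28 171 y 14.2 27.4 z 30.1 y@top 20.5
-22 143 y 13.4 28.9 z 31.2 y@top 20.1
-16 125 y 12.3 28.8 z 31.8 y@top 20.1
-10 121 y 12.8 28.8 z 31.7 y@top 20.4
-4 117 y 12.5 28.6 z 32.0 y@top 21.4
2 113 y 12.1 28.5 z 31.8 y@top 20.8
8 108 y 11.8 28.4 z 31.7 y@top 20.0
14 91 y 13.4 28.2 z 31.7 y@top 21.2
20 21 y 13.1 28.0 z 30.6 y@top 20.5
 wheel 1073 [ 24.1  -4.6 -38.2] [36.  38.3 41.4]
top handle 13 [-14.7  15.8  22.3] [21.5 27.1 34.3] [ 2.  18.3 27.9]
 wheel 102 [ 24.7 -35.7 -32.9] [35.9 40.7 44.4]
 blk z 187.27417703184568 [619.1917616   33.21139278 187.34309221]
side handle 90 [-25.2   8.2  15.2] [20.1 31.1 34.7] [-1.1 15.8 27.9]
 wheel 60 [ 25.4 -39.8 -20.8] [35.9 26.8 41.9]
 blk z 187.09543426083275 [622.70618164  24.59168258 185.9572425 ]
```

```bash
python3 - <<'E'
from h import *
f=np.load("e_wrist.npy",allow_pickle=True).item()
P,u,v=cloudw(f)
yaw=np.radians(-7.5); e=np.array([np.cos(yaw),np.sin(yaw)]); n=np.array([-np.sin(yaw),np.cos(yaw)])
Q=np.c_[(P[:,:2]-[461,2])@e,(P[:,:2]-[461,2])@n,P[:,2]-66]
k=(abs(Q[:,1])<42)&(Q[:,2]>-42)&(Q[:,2]<42)&(Q[:,0]>-40)&(Q[:,0]<60)&(u<365)
q=Q[k]; print(np.histogram(q[:,0],bins=np.arange(-40,60,4)))
kk=(q[:,0]>27)&(q[:,0]<45)&(np.hypot(q[:,1],q[:,2])>30); print(q[kk].min(0),q[kk].max(0))
E
python3 go.py 437 26 160 172.5 -15
```

```text
(array([  0,   0,   0, 117,  98,  99,  87,  83,  76,  81,  74,  75,  75,
        68,  56,  38, 226, 483, 364, 377,  67,   1,   0,   0]), array([-40, -36, -32, -28, -24, -20, -16, -12,  -8,  -4,   0,   4,   8,
        12,  16,  20,  24,  28,  32,  36,  40,  44,  48,  52,  56]))
[ 27.02835915  -5.61953843 -38.21813392] [44.22859661 38.25883958 41.39048179]
13.32 [393.8  52.7 189.4] [-179.9   -0.3  172.5] [ 0.2  0.  -1. ] 0.501
[-0.1163, -0.0521, 0.0729, -0.0011, -0.2558, -0.0002]
```

>>> {"op": "carry_out", "data": {"increments": [[[-0.03, -0.02, 0.02, 0, -0.08, 0], [-0.06, -0.035, 0.04, 0, -0.16, 0], [-0.09, -0.045, 0.06, 0, -0.25, 0], [-0.108, -0.052, 0.073, 0, -0.25, 0], [-0.108, -0.052, 0.073, 0, -0.25, 0]]]}}

```text
clock: 13.73
eef_pos: [433.4, 26.2, 159.2]
tcp_rot: [-3.14, 0.252, 3.011]
contact_force: [-0.5, -0.1, -0.2]
opening: 0.502
```

```bash
python3 go.py 452 24 92 172.5 -15; python3 - <<'E'
from h import *
f=optics.grab_frame("wrist"); cv2.imwrite("pics/g_wrist.png",f["img"][:,:,::-1]); 
P,u,v=cloudw(f)
yaw=np.radians(-7.5); e=np.array([np.cos(yaw),np.sin(yaw)]); n=np.array([-np.sin(yaw),np.cos(yaw)])
Q=np.c_[(P[:,:2]-[461,2])@e,(P[:,:2]-[461,2])@n,P[:,2]-66]
k=(abs(Q[:,1]-20)<14)&(abs(Q[:,2]-23)<14)&(Q[:,0]>-40)&(Q[:,0]<20)
q=Q[k]
for a in range(-34,25,6):
    s=q[(q[:,0]>a)&(q[:,0]<a+6)]
    if len(s)>5: print(a,len(s),"y",s[:,1].min().round(1),s[:,1].max().round(1),"z",s[:,2].max().round(1))
k=(abs(Q[:,1])<50)&(Q[:,2]>-42)&(Q[:,2]<45)&(Q[:,0]>23)&(Q[:,0]<45)&(np.hypot(Q[:,1],Q[:,2])>28); print(Q[k].min(0),Q[k].max(0),k.sum())
E
```

```text
13.73 [433.4  26.2 159.2] [-179.9   14.5  172.5] [-0.5 -0.1 -0.2] 0.502
[-0.0033, 0.001, 0.1744, -0.0015, -0.0089, 0.0002]
-28 281 y 13.8 26.8 z 30.1
-22 229 y 12.4 28.9 z 31.8
-16 194 y 12.2 28.9 z 32.3
-10 176 y 12.2 29.0 z 31.6
-4 157 y 12.0 27.8 z 32.0
2 159 y 12.6 27.9 z 31.8
8 141 y 12.5 28.1 z 31.5
14 125 y 12.4 28.2 z 31.4
[ 23.11407421 -40.67222212 -39.35234021] [44.53557168 38.33887366 40.90667438] 2297
```

View pics/g_wrist.png

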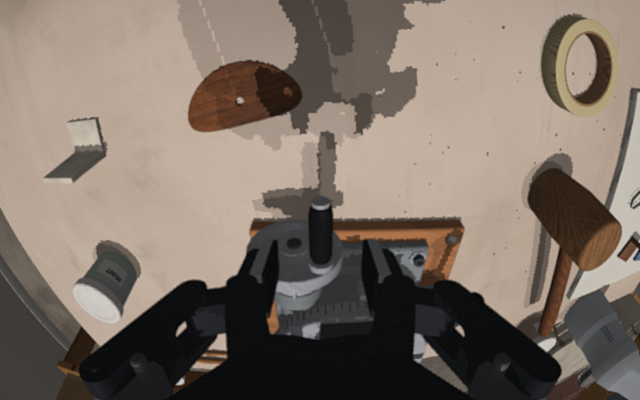

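>>> {"op": "carry_out", "data": {"increments": [[[-0.003, 0.001, 0.04, 0, -0.009, 0], [-0.003, 0.001, 0.09, 0, -0.009, 0], [-0.003, 0.001, 0.14, 0, -0.009, 0], [-0.003, 0.001, 0.173, 0, -0.009, 0], [-0.003, 0.001, 0.173, 0, -0.009, 0]]]}}

```text
clock: 14.2
eef_pos: [452.3, 24.3, 91.6]
tcp_rot: [-3.139, 0.261, 3.01]
contact_force: [-1.2, 0.2, 0.2]
opening: 0.496
```

```bash
python3 go.py 452 24 92 172.5 -15; python3 - <<'E'
from h import *
f=optics.grab_frame("wrist"); cv2.imwrite("pics/h_wrist.png",f["img"][:,:,::-1]); 
P,u,v=cloudw(f)
yaw=np.radians(-7.5); e=np.array([np.cos(yaw),np.sin(yaw)]); n=np.array([-np.sin(yaw),np.cos(yaw)])
Q=np.c_[(P[:,:2]-[461,2])@e,(P[:,:2]-[461,2])@n,P[:,2]-66]
k=(abs(Q[:,1])<50)&(Q[:,2]>-42)&(Q[:,2]<45)&(Q[:,0]>23)&(Q[:,0]<34)
q=Q[k]; print(len(q),q.min(0),q.max(0),np.percentile(q[:,0],[5,25,50]))
E
```

```text
14.2 [452.3  24.3  91.6] [-179.9   14.9  172.5] [-1.2  0.2  0.2] 0.496
[0.0004, -0.0007, -0.0012, -0.0022, -0.0012, -0.0003]
2233 [ 23.16121675 -36.96548771 -39.12910155] [33.99710775 39.02968685 32.75012159] [25.35210861 27.48269188 29.15706798]
```

View pics/h_wrist.png

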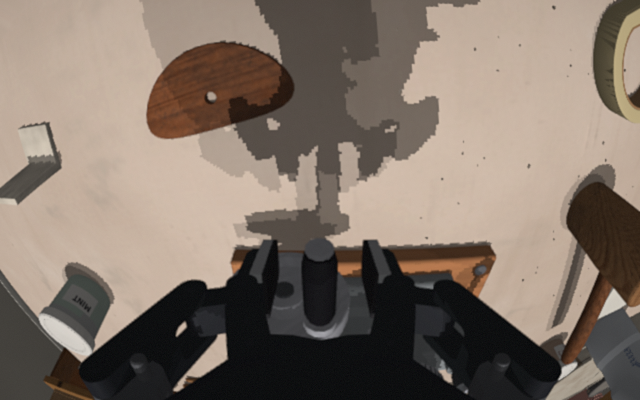

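The handle, at (320,285), is centred between the pads. I'll pinch it.

>>> {"op": "carry_out", "data": {"increments": [[[0, 0, 0, 0, 0, 0], [0, 0, 0, 0, 0, 0], [0, 0, 0, 0, 0, 0], [0, 0, 0, 0, 0, 0], [0, 0, 0, 0, 0, 0]]], "hand": 1, "squeeze": 40}}

```text
clock: 14.67
eef_pos: [452.8, 24.4, 94.1]
tcp_rot: [-3.141, 0.267, 3.011]
contact_force: [1.0, -0.3, 2.3]
opening: 0.178
```

```bash
python3 go.py 452 24 92 172.5 -15; python3 - <<'E'
import numpy as np
def inc(a,b):
    dy=-31*(np.sin(b)-np.sin(a)); dz=31*(np.cos(b)-np.cos(a))
    return [round(float(t)/400,4) for t in (-.2588*dz,dy,-.9659*dz)]
a0=-.73
print("to top",[inc(a0,b) for b in (-.55,-.35,-.17,0,0)])
st=np.pi/12; a=0
for i in range(5):   # 24 steps: 5,5,5,5,4
    n=5 if i<4 else 4
    print(i,[inc(a,a+st*j) for j in range(1,n+1)]); a+=st*n
E
```

```text
14.67 [452.8  24.4  94.1] [-180.    15.3  172.5] [ 1.  -0.3  2.3] 0.178
[0.0031, -0.0013, 0.0045, -0.0008, 0.0045, -0.0]
to top [[-0.0022, -0.0112, -0.008], [-0.0039, -0.0251, -0.0145], [-0.0048, -0.0386, -0.018], [-0.0051, -0.0517, -0.0191], [-0.0051, -0.0517, -0.0191]]
0 [[0.0007, -0.0201, 0.0026], [0.0027, -0.0387, 0.01], [0.0059, -0.0548, 0.0219], [0.01, -0.0671, 0.0374], [0.0149, -0.0749, 0.0555]]
1 [[0.0052, -0.0026, 0.0194], [0.0104, -0.0, 0.0387], [0.0152, 0.0077, 0.0568], [0.0194, 0.0201, 0.0723], [0.0226, 0.0361, 0.0842]]
2 [[0.002, 0.0187, 0.0075], [0.0027, 0.0387, 0.01], [0.002, 0.0588, 0.0075], [0.0, 0.0775, 0.0], [-0.0032, 0.0936, -0.0119]]
3 [[-0.0042, 0.0123, -0.0155], [-0.009, 0.0201, -0.0336], [-0.0142, 0.0227, -0.0529], [-0.0194, 0.0201, -0.0723], [-0.0242, 0.0123, -0.0904]]
4 [[-0.0042, -0.0123, -0.0155], [-0.0073, -0.0284, -0.0274], [-0.0093, -0.0471, -0.0349], [-0.01, -0.0671, -0.0374]]
```

>>> {"op": "carry_out", "data": {"increments": [[[-0.0022, -0.0112, -0.008, 0, 0, 0], [-0.0039, -0.0251, -0.0145, 0, 0, 0], [-0.0048, -0.0386, -0.018, 0, 0, 0], [-0.0051, -0.0517, -0.0191, 0, 0, 0], [-0.0051, -0.0517, -0.0191, 0, 0, 0]]]}}

```text
clock: 15.08
eef_pos: [450.2, 3.6, 102.9]
tcp_rot: [-3.141, 0.268, 3.01]
contact_force: [-8.9, 0.7, 26.2]
opening: 0.183
```

```bash
python3 go.py 452 24 92 172.5 -15; python3 - <<'E'
from h import *
f=optics.grab_frame("wrist"); cv2.imwrite("pics/i_wrist.png",f["img"][:,:,::-1])
f=optics.grab_frame("side"); cv2.imwrite("pics/i_side.png",cv2.resize(f["img"][150:250,280:420,::-1],None,fx=5,fy=5))
E
python3 go.py 452 24 92 172.5 -15
```

```text
15.08 [450.2   3.6 102.9] [-180.    15.3  172.5] [-8.9  0.7 26.2] 0.183
[0.0093, 0.0511, 0.0257, -0.0006, 0.0056, -0.0002]
15.18 [450.2   3.7 102.9] [-180.    15.3  172.5] [-9.1  0.9 26.2] 0.185
[0.0093, 0.0508, 0.0257, -0.0008, 0.0056, -0.0004]
```

View pics/i_wrist.png

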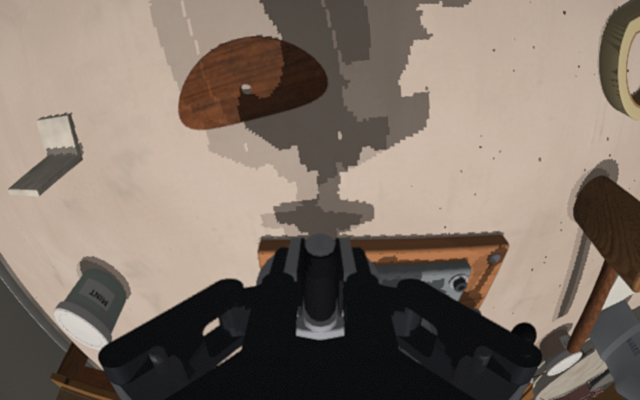

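View pics/i_side.png

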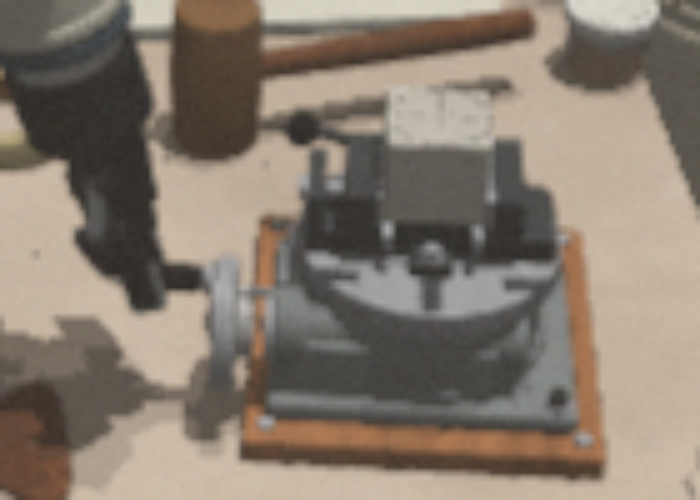

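>>> {"op": "carry_out", "data": {"increments": [[[-0.0003, -0.0014, -0.0012, 0, 0, 0], [-0.0006, -0.0027, -0.0024, 0, 0, 0], [-0.0006, -0.0027, -0.0024, 0, 0, 0], [-0.0006, -0.0027, -0.0024, 0, 0, 0]]]}}

```text
clock: 15.52
eef_pos: [450.0, 2.9, 103.1]
tcp_rot: [-3.141, 0.267, 3.011]
contact_force: [-2.6, 0.9, 13.2]
opening: 0.183
```

>>> {"op": "carry_out", "data": {"increments": [[[-0.0003, 0, -0.0012, 0, 0, 0], [-0.0006, 0, -0.0024, 0, 0, 0], [-0.0006, 0, -0.0024, 0, 0, 0]]]}}

```text
clock: 15.77
eef_pos: [450.0, 2.9, 103.4]
tcp_rot: [-3.141, 0.266, 3.011]
contact_force: [4.6, 0.9, -4.1]
opening: 0.181
```

>>> {"op": "carry_out", "data": {"increments": [[[0.0007, -0.0201, 0.0026, 0, 0, 0], [0.0027, -0.0387, 0.01, 0, 0, 0], [0.0059, -0.0548, 0.0219, 0, 0, 0], [0.01, -0.0671, 0.0374, 0, 0, 0], [0.0149, -0.0749, 0.0555, 0, 0, 0]]]}}

```text
clock: 16.18
eef_pos: [446.1, -27.3, 80.3]
tcp_rot: [-3.141, 0.267, 3.01]
contact_force: [3.4, 6.4, -0.1]
opening: 0.181
```

>>> {"op": "carry_out", "data": {"increments": [[[0.0052, -0.0026, 0.0194, 0, 0, 0], [0.0104, 0, 0.0387, 0, 0, 0], [0.0152, 0.0077, 0.0568, 0, 0, 0], [0.0194, 0.0201, 0.0723, 0, 0, 0], [0.0226, 0.0361, 0.0842, 0, 0, 0]]]}}

```text
clock: 16.6
eef_pos: [448.2, -12.1, 44.7]
tcp_rot: [-3.141, 0.266, 3.011]
contact_force: [-1.5, 6.9, 16.5]
opening: 0.184
```

>>> {"op": "carry_out", "data": {"increments": [[[0.0017, 0.0197, 0.0063, 0, 0, 0], [0.0024, 0.0397, 0.0088, 0, 0, 0], [0.0017, 0.0598, 0.0063, 0, 0, 0], [-0.0003, 0.0785, -0.0012, 0, 0, 0], [-0.0035, 0.0946, -0.0131, 0, 0, 0]]]}}

```text
clock: 17.02
eef_pos: [452.9, 25.0, 50.5]
tcp_rot: [-3.14, 0.265, 3.011]
contact_force: [2.5, -16.6, 14.0]
opening: 0.182
```

>>> {"op": "carry_out", "data": {"increments": [[[-0.0045, 0.0108, -0.0167, 0, 0, 0], [-0.0093, 0.0184, -0.0348, 0, 0, 0], [-0.0145, 0.0208, -0.0541, 0, 0, 0], [-0.0197, 0.0182, -0.0735, 0, 0, 0], [-0.0242, 0.0106, -0.0904, 0, 0, 0]]]}}

```text
clock: 17.43
eef_pos: [453.3, 29.3, 88.0]
tcp_rot: [-3.14, 0.265, 3.012]
contact_force: [7.1, -6.8, -7.4]
opening: 0.181
```

>>> {"op": "carry_out", "data": {"increments": [[[-0.0041, -0.013, -0.015, 0, 0, 0], [-0.0072, -0.0291, -0.0269, 0, 0, 0], [-0.0092, -0.0478, -0.0344, 0, 0, 0], [-0.0099, -0.0678, -0.0369, 0, 0, 0]]]}}

```text
clock: 17.77
eef_pos: [449.9, 2.4, 103.4]
tcp_rot: [-3.141, 0.266, 3.011]
contact_force: [5.2, 1.6, -5.3]
opening: 0.178
```

```bash
python3 - <<'E'
import numpy as np
from scipy.optimize import least_squares
P=np.array([(450.0,2.9,103.4),(446.1,-27.3,80.3),(448.2,-12.1,44.7),(452.9,25,50.5),(453.3,29.3,88.0),(449.9,2.4,103.4)])
yaw=np.radians(-7.5); e=np.array([np.cos(yaw),np.sin(yaw)]); n=np.array([-np.sin(yaw),np.cos(yaw)])
y=(P[:,:2]-[461,2])@n; x=(P[:,:2]-[461,2])@e; z=P[:,2]
r=least_squares(lambda p:np.hypot(y-p[0],z-p[1])-p[2],[0,70,31]); print(r.x,r.fun.round(2),x.round(1))
print("angles",np.degrees(np.arctan2(-(y-r.x[0]),z-r.x[1])).round(1))
E
```

```text
[-0.82089249 72.15685989 31.23796216] [ 0.01  0.01 -0.03  0.04 -0.03  0.01] [-11.  -10.9 -10.9 -11.  -11.2 -11.1]
angles [  -0.5   74.9  151.6 -133.8  -59.5    0.4]
```

>>> {"op": "carry_out", "data": {"increments": [[[0.0007, -0.0201, 0.0026, 0, 0, 0], [0.0027, -0.0387, 0.01, 0, 0, 0], [0.0059, -0.0548, 0.0219, 0, 0, 0], [0.01, -0.0671, 0.0374, 0, 0, 0], [0.0149, -0.0742, 0.0555, 0, 0, 0]]]}}

```text
clock: 18.18
eef_pos: [446.1, -27.3, 80.1]
tcp_rot: [-3.141, 0.266, 3.011]
contact_force: [4.6, 4.2, 0.3]
opening: 0.182
```

>>> {"op": "carry_out", "data": {"increments": [[[0.0052, -0.0022, 0.0194, 0, 0, 0], [0.0103, 0.0005, 0.0384, 0, 0, 0], [0.015, 0.0083, 0.056, 0, 0, 0], [0.0191, 0.0208, 0.0711, 0, 0, 0], [0.0223, 0.0368, 0.083, 0, 0, 0]]]}}

```text
clock: 18.6
eef_pos: [448.0, -12.4, 45.2]
tcp_rot: [-3.141, 0.266, 3.01]
contact_force: [5.4, -1.3, 4.2]
opening: 0.181
```

>>> {"op": "carry_out", "data": {"increments": [[[0.0019, 0.0187, 0.007, 0, 0, 0], [0.0025, 0.0387, 0.0093, 0, 0, 0], [0.0017, 0.0586, 0.0063, 0, 0, 0], [-0.0004, 0.0767, -0.0014, 0, 0, 0], [-0.0037, 0.0922, -0.0137, 0, 0, 0]]]}}

```text
clock: 19.02
eef_pos: [452.7, 24.8, 51.0]
tcp_rot: [-3.141, 0.265, 3.011]
contact_force: [7.1, -2.7, -2.5]
opening: 0.185
```

>>> {"op": "carry_out", "data": {"increments": [[[-0.0042, 0.0119, -0.0155, 0, 0, 0], [-0.009, 0.0195, -0.0336, 0, 0, 0], [-0.0142, 0.0221, -0.0529, 0, 0, 0], [-0.0193, 0.0195, -0.072, 0, 0, 0], [-0.024, 0.0117, -0.0897, 0, 0, 0]]]}}

```text
clock: 19.43
eef_pos: [453.2, 29.0, 88.7]
tcp_rot: [-3.14, 0.265, 3.012]
contact_force: [9.5, -9.7, -8.3]
opening: 0.185
```

>>> {"op": "carry_out", "data": {"increments": [[[-0.0041, -0.0123, -0.0152, 0, 0, 0], [-0.0072, -0.0284, -0.027, 0, 0, 0], [-0.0092, -0.0471, -0.0345, 0, 0, 0], [-0.0099, -0.0671, -0.037, 0, 0, 0], [-0.0099, -0.0671, -0.037, 0, 0, 0]]]}}

```text
clock: 19.85
eef_pos: [449.7, 1.5, 103.5]
tcp_rot: [-3.14, 0.266, 3.011]
contact_force: [10.7, -3.1, -11.3]
opening: 0.183
```

```bash
python3 - <<'E'
from h import *
s=sense();p=s["eef_pos"];yaw=np.radians(-7.5);n=np.array([-np.sin(yaw),np.cos(yaw)])
y=(p[:2]-[461,2])@n; print(p.round(2),s["contact_force"].round(1),"y-axis",y+.82,"deg",np.degrees(np.arctan2(-(y+.82),p[2]-72.16)))
E
```

```text
[449.68   1.48 103.49] [ 10.7  -3.1 -11.3] y-axis -1.1723041079274696 deg 2.1428573602306042
```

>>> {"op": "carry_out", "data": {"increments": [[[0.0002, 0.0014, 0.0006, 0, 0, 0], [0.0003, 0.0028, 0.001, 0, 0, 0], [0.0003, 0.0029, 0.001, 0, 0, 0], [0.0003, 0.0029, 0.001, 0, 0, 0]]]}}

```text
clock: 20.18
eef_pos: [450.0, 3.3, 103.4]
tcp_rot: [-3.14, 0.266, 3.011]
contact_force: [7.4, -2.5, -1.3]
opening: 0.181
```

```bash
cat > ang.py <<'E'
from h import *
s=sense();p=s["eef_pos"];yaw=np.radians(-7.5);n=np.array([-np.sin(yaw),np.cos(yaw)])
y=(p[:2]-[461,2])@n; print(s["clock"],p.round(2),s["contact_force"].round(1),"y-axis",y+.82,"deg",np.degrees(np.arctan2(-(y+.82),p[2]-72.16)))
E
python3 ang.py
```

```text
20.1833 [450.     3.34 103.36] [ 7.4 -2.5 -1.3] y-axis 0.7076555904383002 deg -1.2994507871292191
```

>>> {"op": "carry_out", "data": {"increments": [[[0, -0.0015, 0, 0, 0, 0], [0, -0.0017, 0, 0, 0, 0], [0, -0.0017, 0, 0, 0, 0]]]}}

```text
clock: 20.43
eef_pos: [449.9, 2.9, 103.4]
tcp_rot: [-3.141, 0.266, 3.011]
contact_force: [6.0, 0.3, -1.5]
opening: 0.186
```

```bash
python3 ang.py
```

```text
20.4333 [449.9    2.86 103.35] [ 6.   0.3 -1.5] y-axis 0.22284145414067946 deg -0.409344373123232
```

>>> {"op": "carry_out", "data": {"increments": [[[0, 0, 0, 0, 0, 0], [0, 0, 0, 0, 0, 0], [0, 0, 0, 0, 0, 0], [0, 0, 0, 0, 0, 0]]], "hand": 0.5}}

```text
clock: 20.77
eef_pos: [448.2, 2.6, 103.1]
tcp_rot: [-3.14, 0.263, 3.011]
contact_force: [-0.3, 0.4, -0.1]
opening: 0.5
```

>>> {"op": "carry_out", "data": {"increments": [[[0, 0, -0.04, 0, 0, 0], [0, 0, -0.1, 0, 0, 0], [0, 0, -0.16, 0, 0, 0], [0, 0, -0.17, 0, 0, 0], [0, 0, -0.17, 0, 0, 0]]]}}

```text
clock: 21.18
eef_pos: [432.0, 5.0, 170.7]
tcp_rot: [-3.141, 0.268, 3.011]
contact_force: [1.3, -0.0, -0.3]
opening: 0.5
```

```bash
python3 - <<'E'
from h import *
f=optics.grab_frame("wrist"); cv2.imwrite("pics/j_wrist.png",f["img"][:,:,::-1]); 
P,u,v=cloudw(f)
yaw=np.radians(-7.5); e=np.array([np.cos(yaw),np.sin(yaw)]); n=np.array([-np.sin(yaw),np.cos(yaw)])
Q=np.c_[(P[:,:2]-[461,2])@e,(P[:,:2]-[461,2])@n,P[:,2]-66]
k=(abs(Q[:,1]+.8)<14)&(abs(Q[:,2]-31)<14)&(Q[:,0]>-40)&(Q[:,0]<20)
q=Q[k]
for a in range(-34,25,6):
    s=q[(q[:,0]>a)&(q[:,0]<a+6)]
    if len(s)>5: print(a,len(s),"y",s[:,1].min().round(1),s[:,1].max().round(1),"z",s[:,2].max().round(1))
f=optics.grab_frame("top"); cv2.imwrite("pics/j_top.png",cv2.resize(f["img"][90:260,180:370,::-1],None,fx=3.5,fy=3.5))
for c in ["top","wrist","side"]:
  if c=="side": optics.grab_frame(c)
  for nm in ["clamp_ball","clamp_pivot","wheel_axis","handle_grip"]:
    print(c,nm,[(d["confidence"].__round__(2),np.round(d["point"],1).tolist()) for d in nets.tip_of(nm,c)[:2]])
E
python3 go.py 452 24 92 172.5 -15
```

```text
-28 282 y -6.8 5.7 z 38.5
-22 217 y -8.8 7.7 z 40.7
-16 186 y -8.9 7.8 z 40.7
-10 165 y -9.0 6.6 z 40.6
-4 164 y -9.1 6.7 z 40.2
2 150 y -8.5 6.9 z 40.3
8 150 y -8.7 7.0 z 40.3
14 128 y -8.9 7.1 z 40.1
top clamp_ball [(0.73, [559.0, 152.5, 95.6])]
top clamp_pivot [(0.88, [614.6, 135.9, 98.4]), (0.62, [560.3, 149.4, 96.9])]
top wheel_axis [(0.64, [460.9, 0.1, 71.2])]
top handle_grip [(0.45, [464.4, 2.9, 104.1])]
wrist clamp_ball [(0.94, [562.5, 151.3, 101.0]), (0.75, [507.9, 283.0, 52.2])]
wrist clamp_pivot [(0.71, [618.3, 131.0, 97.1])]
wrist wheel_axis [(0.83, [461.8, 2.2, 65.1])]
wrist handle_grip [(0.74, [461.3, 1.2, 95.1])]
side clamp_ball [(0.43, [559.7, 147.4, 99.0])]
side clamp_pivot [(0.66, [615.8, 136.1, 99.8]), (0.34, [559.5, 148.1, 97.5])]
side wheel_axis [(0.6, [462.0, 1.8, 67.9])]
side handle_grip [(0.52, [460.4, -1.8, 102.3])]
21.93 [431.6   4.9 169.4] [-179.9   15.2  172.5] [ 0.1 -1.1  0. ] 0.496
[0.0079, 0.0542, 0.1984, -0.0011, 0.0031, -0.0]
```

View pics/j_wrist.png

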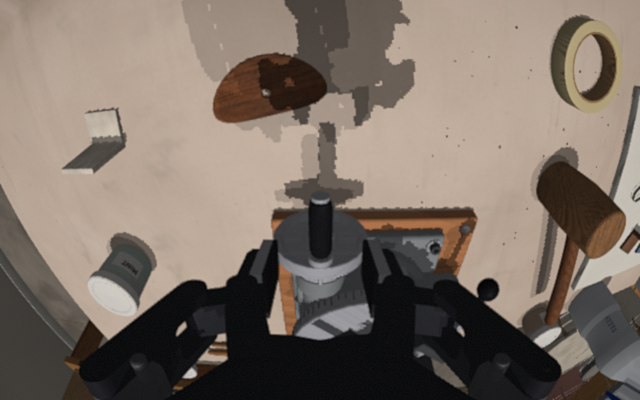

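View pics/j_top.png

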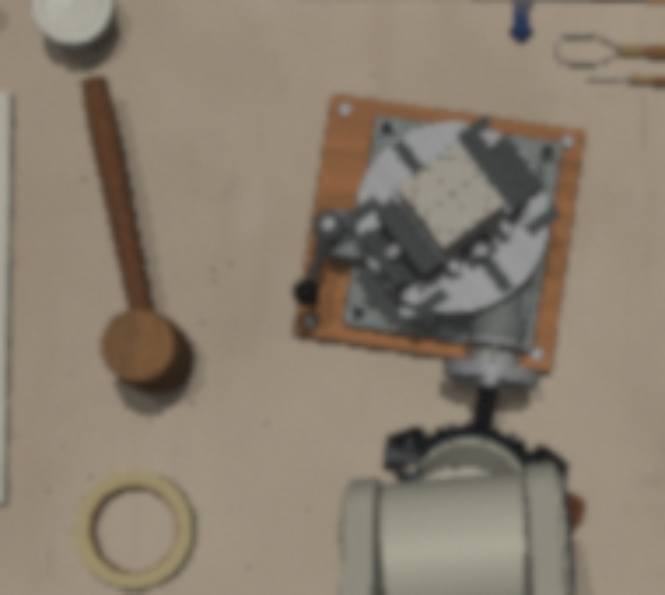

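The wrist view shows the handle upright at (320,225). Its measured lateral position is -0.9 mm against a fitted axis at -0.8 mm, so it is at the top. The top crop shows the block turned 45° at (452,195), the mallet standing at (140,345) and the clamp ball at (305,292). Next I'll go to the clamp.

```bash
python3 go.py 560.5 150.3 170 164
```

```text
21.93 [431.6   4.9 169.4] [-179.9   15.2  172.5] [ 0.1 -1.1  0. ] 0.496
[-0.263, 0.4025, 0.0695, 0.0177, 0.2527, 0.1407]
```

>>> {"op": "carry_out", "data": {"increments": [[[-0.04, 0.06, -0.01, 0, 0.06, 0.03], [-0.1, 0.14, 0, 0, 0.12, 0.07], [-0.15, 0.22, 0.02, 0.01, 0.18, 0.1], [-0.2, 0.3, 0.04, 0.018, 0.25, 0.14], [-0.24, 0.36, 0.06, 0.018, 0.253, 0.14]]]}}

```text
clock: 22.35
eef_pos: [552.1, 137.3, 171.8]
tcp_rot: [3.141, -0.001, 2.861]
contact_force: [1.7, -1.4, -0.4]
opening: 0.5
```

>>> {"op": "carry_out", "data": {"increments": [[[-0.02, 0.035, 0, 0, 0, 0], [-0.02, 0.04, 0, 0, 0, 0], [-0.02, 0.04, 0, 0, 0, 0]]]}}

```text
clock: 22.6
eef_pos: [560.5, 148.4, 170.7]
tcp_rot: [-3.141, -0.001, 2.864]
contact_force: [-0.2, -0.4, 0.1]
opening: 0.5
```

```bash
python3 go.py 560.5 150.3 101 164; python3 - <<'E'
from h import *
f=optics.grab_frame("wrist"); cv2.imwrite("pics/k_wrist.png",f["img"][:,:,::-1]); 
for nm in ["clamp_ball","clamp_pivot"]:
    print(nm,[(d["confidence"].__round__(2),np.round(d["point"],1).tolist()) for d in nets.tip_of(nm,"wrist")[:2]])
P,u,v=cloudw(f)
k=(np.hypot(P[:,0]-560,P[:,1]-150)<22)&(P[:,2]>88)&(P[:,2]<115);q=P[k]
print(len(q),q.min(0),q.max(0))
from scipy.optimize import least_squares
r=least_squares(lambda p:np.linalg.norm(q-p,axis=1)-11.5,[560,150,98],loss="soft_l1");print(r.x,abs(r.fun).mean())
E
```

```text
22.6 [560.5 148.4 170.7] [-1.799e+02 -1.000e-01  1.641e+02] [-0.2 -0.4  0.1] 0.5
[0.001, 0.0047, 0.1742, -0.001, -0.001, 0.0018]
clamp_ball [(0.67, [563.8, 151.1, 99.1])]
clamp_pivot [(0.86, [614.8, 129.6, 96.3]), (0.21, [564.7, 149.2, 100.6])]
1124 [546.91448358 137.43770205  95.22965355] [581.21583418 159.79995387 110.83834781]
[559.38346609 148.11893489  98.35244614] 1.2344681524555667
```

View pics/k_wrist.png

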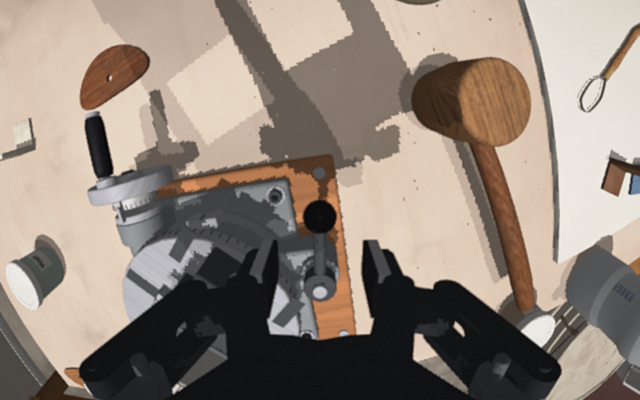

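The wrist view shows the ball at (320,216) with the lever running straight back between the fingers at yaw 164°. I'll descend and pinch it.

>>> {"op": "carry_out", "data": {"increments": [[[0.005, 0, 0.04, 0, 0, 0], [0.005, 0, 0.09, 0, 0, 0], [0.005, 0, 0.14, 0, 0, 0], [0.005, 0, 0.174, 0, 0, 0], [0.005, 0, 0.174, 0, 0, 0]]]}}

```text
clock: 23.17
eef_pos: [556.1, 147.0, 99.5]
tcp_rot: [-3.139, -0.004, 2.862]
contact_force: [-1.3, 0.3, -0.1]
opening: 0.499
```

>>> {"op": "carry_out", "data": {"increments": [[[0, 0, 0, 0, 0, 0], [0, 0, 0, 0, 0, 0], [0, 0, 0, 0, 0, 0], [0, 0, 0, 0, 0, 0], [0, 0, 0, 0, 0, 0]]], "hand": 1, "squeeze": 30}}

```text
clock: 23.58
eef_pos: [558.8, 148.4, 102.6]
tcp_rot: [-3.141, 0.0, 2.863]
contact_force: [-2.9, -1.7, 4.0]
opening: 0.242
```

```bash
python3 go.py 558.5 148.6 101 164; python3 - <<'E'
from h import *
f=optics.grab_frame("wrist"); cv2.imwrite("pics/l_wrist.png",f["img"][:,:,::-1])
s=sense(); yaw=s["tcp_rot"][2]
# rotation about pivot, at 60mm along -tool x; clockwise seen from above = +about tool z (down)
for deg in range(6,85,6):
    t=np.radians(deg); print(deg,round(60*(np.cos(t)-1)/400,4),round(60*np.sin(t)/400,4),round(deg/60,3))
E
```

```text
23.58 [558.8 148.4 102.6] [-180.    0.  164.] [-2.9 -1.7  4. ] 0.242
[0.0008, 0.0004, 0.0041, -0.0002, 0.0004, 0.0006]
6 -0.0008 0.0157 0.1
12 -0.0033 0.0312 0.2
18 -0.0073 0.0464 0.3
24 -0.013 0.061 0.4
30 -0.0201 0.075 0.5
36 -0.0286 0.0882 0.6
42 -0.0385 0.1004 0.7
48 -0.0496 0.1115 0.8
54 -0.0618 0.1214 0.9
60 -0.075 0.1299 1.0
66 -0.089 0.137 1.1
72 -0.1036 0.1427 1.2
78 -0.1188 0.1467 1.3
84 -0.1343 0.1492 1.4
```

View pics/l_wrist.png

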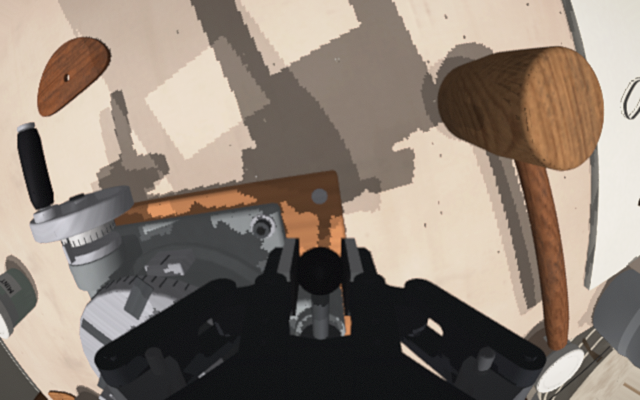

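The ball, at (320,270), is held between the pads. I'll carry it round the arc, turning the gripper with the lever.

>>> {"op": "carry_out", "data": {"increments": [[[-0.0008, 0.0157, 0, 0, 0, 0.1], [-0.0033, 0.0312, 0, 0, 0, 0.2], [-0.0073, 0.0464, 0, 0, 0, 0.3], [-0.013, 0.061, 0, 0, 0, 0.4], [-0.0201, 0.075, 0, 0, 0, 0.5]]]}}

```text
clock: 24.05
eef_pos: [574.9, 175.5, 102.6]
tcp_rot: [-3.142, 0.0, 2.334]
contact_force: [-2.1, -2.5, 6.3]
opening: 0.246
```

>>> {"op": "carry_out", "data": {"increments": [[[-0.0008, 0.0157, 0, 0, 0, 0.1], [-0.0033, 0.0312, 0, 0, 0, 0.2], [-0.0073, 0.0464, 0, 0, 0, 0.3], [-0.013, 0.061, 0, 0, 0, 0.4], [-0.0201, 0.075, 0, 0, 0, 0.5]]]}}

```text
clock: 24.47
eef_pos: [602.1, 190.5, 102.6]
tcp_rot: [3.141, 0.0, 1.811]
contact_force: [-2.4, -1.8, 6.2]
opening: 0.243
```

>>> {"op": "carry_out", "data": {"increments": [[[-0.0008, 0.0157, 0, 0, 0, 0.1], [-0.0023, 0.026, 0, 0, 0, 0.167], [-0.0047, 0.037, 0, 0, 0, 0.24], [-0.0058, 0.0413, 0, 0, 0, 0.267], [-0.0058, 0.0413, 0, 0, 0, 0.267]]]}}

```text
clock: 24.88
eef_pos: [619.1, 192.1, 102.6]
tcp_rot: [3.141, -0.0, 1.534]
contact_force: [-1.7, -1.3, 4.8]
opening: 0.244
```

>>> {"op": "carry_out", "data": {"increments": [[[0, 0.0026, 0, 0, 0, 0.017], [-0.0001, 0.005, 0, 0, 0, 0.033], [-0.0002, 0.005, 0, 0, 0, 0.033], [-0.0002, 0.005, 0, 0, 0, 0.033]]]}}

```text
clock: 25.22
eef_pos: [620.0, 192.1, 102.5]
tcp_rot: [-3.141, 0.0, 1.502]
contact_force: [-6.4, -0.3, 8.2]
opening: 0.248
```

>>> {"op": "carry_out", "data": {"increments": [[[0, 0.002, 0, 0, 0, 0], [0, 0.004, 0, 0, 0, 0], [0, 0.004, 0, 0, 0, 0], [0, 0.004, 0, 0, 0, 0]]]}}

```text
clock: 25.55
eef_pos: [620.2, 192.0, 102.4]
tcp_rot: [-3.138, 0.0, 1.502]
contact_force: [-11.4, 1.2, 11.1]
opening: 0.244
```

>>> {"op": "carry_out", "data": {"increments": [[[0, 0.002, 0, 0, 0, 0], [0, 0.005, 0, 0, 0, 0], [0, 0.005, 0, 0, 0, 0]]]}}

```text
clock: 25.8
eef_pos: [620.5, 192.1, 102.3]
tcp_rot: [-3.134, 0.001, 1.501]
contact_force: [-17.7, 2.7, 16.2]
opening: 0.243
```

>>> {"op": "carry_out", "data": {"increments": [[[0, -0.006, 0, 0, 0, 0], [0, -0.006, 0, 0, 0, 0], [0, -0.006, 0, 0, 0, 0], [0, -0.006, 0, 0, 0, 0]]], "hand": 0.5}}

```text
clock: 26.13
eef_pos: [622.1, 191.8, 101.8]
tcp_rot: [3.141, 0.0, 1.502]
contact_force: [-0.5, -0.5, -0.3]
opening: 0.505
```

>>> {"op": "carry_out", "data": {"increments": [[[0, 0, -0.04, 0, 0, 0], [0, 0, -0.1, 0, 0, 0], [0, 0, -0.2, 0, 0, 0], [0, 0, -0.3, 0, 0, 0], [0, 0, -0.35, 0, 0, 0]]]}}

```text
clock: 26.55
eef_pos: [623.6, 192.2, 246.6]
tcp_rot: [3.136, -0.002, 1.501]
contact_force: [0.6, 0.4, 0.4]
opening: 0.499
```

```bash
python3 - <<'E'
from h import *
f=optics.grab_frame("wrist"); cv2.imwrite("pics/m_wrist.png",f["img"][:,:,::-1])
print(sense()["eef_pos"])
P,u,v=cloudw(f)
k=(np.hypot(P[:,0]-620,P[:,1]-192)<22)&(P[:,2]>95)&(P[:,2]<115);q=P[k]
print(len(q),q.min(0),q.max(0))
print([(d["confidence"].__round__(2),np.round(d["point"],1).tolist()) for d in nets.tip_of("clamp_ball","wrist")[:2]])
f=optics.grab_frame("side"); cv2.imwrite("pics/m_side.png",cv2.resize(f["img"][110:270,230:470,::-1],None,fx=3,fy=3))
E
```

```text
[624.95528101 192.56967109 249.57805095]
611 [608.40926472 170.30851313  95.13032139] [631.08855316 203.43036399 110.60725654]
[(0.71, [621.3, 192.2, 100.6])]
```

View pics/m_wrist.png

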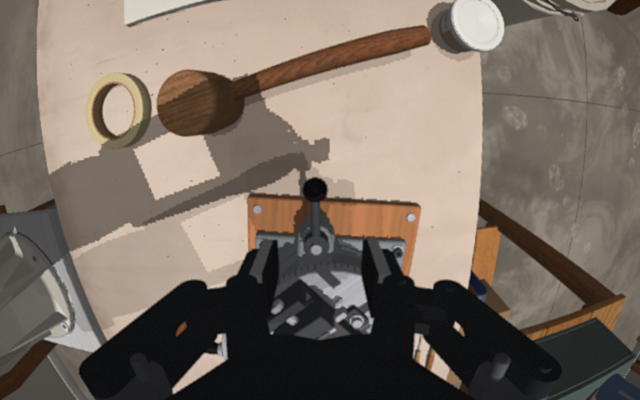

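View pics/m_side.png

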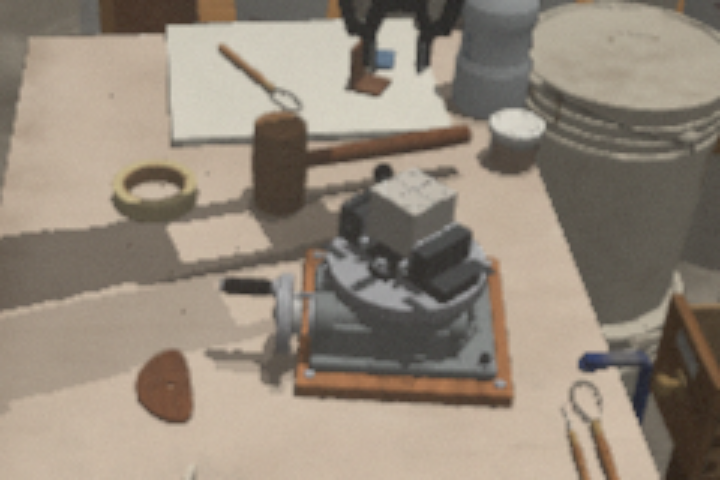

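>>> {"op": "carry_out", "data": {"increments": [[[0, 0, 0, 0, 0, 0], [0, 0, 0, 0, 0, 0], [0, 0, 0, 0, 0, 0]]]}}

```text
clock: 26.95
eef_pos: [620.9, 191.5, 240.0]
tcp_rot: [-3.139, 0.001, 1.502]
contact_force: [0.1, -0.5, -0.5]
opening: 0.498
```

```bash
python3 -c "
from rig import r,sense
print(sense()['clock'],sense()['contact_force']); print(r.sign_off())"
```

```text
26.95 [ 0.08849811 -0.50632787 -0.5465804 ]
the job is handed in; nothing more can be done
None
```

The whole job is done in the order asked, and I handed it in at about 27 s of the 72 s allowed; the sign-off gives no verdict.

- **Block:** I pressed it down with the mallet's face. The tool stopped at the same height while the force rose from 18 to 26 N, and the cameras then put the block's top at about 187 mm, which is seated.
- **Mallet:** It is standing upright on one face of its head, back where it started.
- **Handwheel:** I brought the handle to the top and turned it two full turns clockwise.
    - On arriving I overshot by about 2° and backed up past the top by about 1°. I then came forward again, to about -0.4° by arm position.
    - After release, the handle measured within 0.2 mm of the fitted wheel axis. The top view shows the block turned 45°.
- **Clamp lever:** I swung it outward until the force rose to about 18 N with almost no movement. The ball's position afterwards gives 1.5 rad, its stop.

The tub, tape, tile and rib were not touched. At hand-in the gripper was clear of everything, with force readings near zero. No check failed or disagreed.

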